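Sort moulded pipe fittings at the inspection bench

ROBOT

A 6-joint arm with a two-finger parallel gripper is mounted at the origin on the work surface. World frame = base frame: x ahead of the robot, y to its left, z up, the work surface at z = 0. Lengths are in m, angles in rad, forces in N, time in s.
With the tool pointing down it reaches from about 0.3 to 0.775 m from the base axis. Payload 14.6 kg.
Tool frame: the origin (TCP) lies on the mounting face of the last link; the fingertips stand 199 mm ahead of it and the grasp point (between the pads) lies 180 mm ahead of it; z points along the fingers, y is the line along which they close (so a half turn about z gives the same grasp; the last joint's range is limited). The gripper opens to 94 mm and grips with 3 to 60 N. Pads are 16 mm wide; open, the fingers measure 119 mm over their backs; the gripper's body (75 mm by 177 mm) begins 78 mm behind the grasp point.
Start: joints at [1.07, 0.3, 1.521, -0, 1.321, -0.067], TCP at [0.231, 0.499, 0.405] pointing down, gripper open.
Joint ranges: [-3.03, 3.03], [-0.79, 2.21], [0.23, 2.52], [-1.04, 4.18], [0, 3.07], [-2.55, 2.55]. Speed limits (rad/s): [2.22, 2.22, 2.57, 3.14, 3.14, 3.14].

INTERFACE

Orientations are given as [roll, pitch, yaw] about the fixed x, y, z axes, in that order (R = Rz(yaw) Ry(pitch) Rx(roll)).
In Python, from station import telemetry, cams, workorder, finder gives the robot as it stands.
- The arm moves only by the tool jog_arm, never from a script. Its argument "rows" is a list of rows, each an object with "gripper": the finger opening in m, from 0 to 0.094; "slide": the shift along the tool's x, y, z in m, a list of three; "spin": the turn about the tool's z in rad. In form: [{"gripper": gripper, "slide": [tx, ty, tz], "spin": spin}, ...]. A call has 1 to 8 rows; each row is the pose to reach, as a shift and turn from the pose commanded when the call began, along the tool's axes at that moment; what a row does not reach only later rows make up. A row lasts 1/10 s, in which the tool goes at most 50 mm and 8.59 degrees, less where a joint would pass 70% of its speed; a pose out of reach is approached as far as the arm can. A call with a gripper value outside its range is refused whole. The fingers move at their own pace and stop on an object; "squeeze" is the grip in N (left out, the last holds). Time passes only in rows, so rows that repeat a pose let the fingers close. It gives the time, the measured TCP pose, the force, the opening and the grip force at its end, in the units of the state.
- telemetry.get_obs(): the state, without advancing time (a new reading comes with each control period).
- cams.camera(name): name is "scene" or "top" or "wrist"; returns (picture, depth): 420x560x3 uint8, red, green, blue; 420x560 float32, m along the optical axis (not along the pixel's ray), 0 where there is no reading.
- cams.camera_info(name): a dict with "camera_matrix" (3x3 intrinsics, pixels), "k1" (the pictures are not rectified: a ray, as slopes to the right and down, at radius r is drawn at 1 + k1 r^2 times it, then the intrinsics apply), "R" (3x3) and "t" (3): a world point X has camera coordinates R X + t; the wrist camera has in their place "tool_from_camera" (4x4, takes a point from camera to tool coordinates, whose origin is the TCP and whose axes are the flange's). Camera axes: x right, y down, z forward; pixel columns grow to the right and rows downward; lengths in m; the calibration is good to about 2 mm. A picture is of the moment at which its call begins: read the wrist's pose just before it. camera_info takes no time and is no camera call.
- workorder.hand_in(): hands the job in; it is judged then, once.
Trained networks look in the newest picture that a camera, given by its name, has taken for a name from the list of things; names that differ only in an ending like _2 or _b are one class to them, and where a whole thing is asked for, a point or a joint stands for the part that bears it (a point fixed in the world has none). Each returns a list of dicts, best first, with "confidence" (0 to 1); they miss things now and then, are a little off and sometimes report something else, mostly with a low value. They report only what shows in the picture. A call takes as long as a camera call. They do not tell look-alikes from the thing itself.
- finder.find_in(target, camera): "point" ([x, y, z] in m, in world coordinates, good to about 4 mm: the middle of the surface that is visible of it).
- finder.masks_of(target, camera): "region" (420x560 bool, what is visible of it).
The state is a dict: "time_s": time; "qpos": joint angles; "joint_vel": joint speeds; "tau": joint torques, N m; "ee_pos": TCP position; "eef_rot": TCP orientation; "force": force on the tool from outside, world axes, zero at the start; "moment": the same for the moment, N m; "grip_width": finger opening in m; "grip_force": force on a finger pad.
Only numpy, scipy, OpenCV 4.12 (cv2) and the standard library are available. Lean on these libraries where they do the work, as an engineer would, in place of code of your own. Each camera call takes 0.05 s, during which the arm holds its last target. There are 200 camera calls.

TASK

Sort the five moulded fittings on the inspection bench into the trays. First take out the reject, the adaptor with the scorched brown end, and put it in the red tray before you pick up any other fitting; then put the two all-grey adaptors in the blue tray and the two round end plugs in the yellow tray. Each fitting must end up down on its tray's floor, none on top of another, the adaptors lying flat and the plugs upright, and the roll of tape and the brass gauge stay where they are.

Things in the scene. Friction and masses are not known exactly. Their poses are not given: they have to be found in the camera images.
- adaptor_a: All-grey plastic stepped hose adaptor (first of two alike), 110 mm long, lying. Origin on its axis at mid-length, x to the narrow end. Bare tube 24 mm across in the middle (grip here), between two square flanges 34 x 34 x 5 mm centred 26 mm either side of the origin; it rests on these, axis 17 mm up. Wide end (-x) 29 mm across, other end 20 mm. 40 to 85 g.
- adaptor_b: All-grey plastic stepped hose adaptor (second of two alike), 110 mm long, lying. Origin on its axis at mid-length, x to the narrow end. Bare tube 24 mm across in the middle (grip here), between two square flanges 34 x 34 x 5 mm centred 26 mm either side of the origin; it rests on these, axis 17 mm up. Wide end (-x) 29 mm across, other end 20 mm. 40 to 85 g.
- adaptor_scorched: Reject: like adaptor, its wide end and adjoining flange scorched brown, the rest grey; 110 mm long, lying. Origin on its axis at mid-length, x to the narrow end. Bare tube 24 mm across in the middle (grip here), between two square flanges 34 x 34 x 5 mm centred 26 mm either side of the origin; it rests on these, axis 17 mm up. Wide, brown end (-x) 29 mm across, other end 20 mm. 40 to 85 g.
- plug_a: Grey plastic pipe end plug (first of two alike), standing: a round flange 46 mm across and 5 mm high at the foot, above it a round body 34 mm across, 35 mm high in all, with a black disc on top. Origin at the centre of its underside, z up. 28 to 56 g.
- plug_b: Grey plastic pipe end plug (second of two alike), standing: a round flange 46 mm across and 5 mm high at the foot, above it a round body 34 mm across, 35 mm high in all, with a black disc on top. Origin at the centre of its underside, z up. 28 to 56 g.
- tray_blue: Open blue plastic tray, fixed to the bench: outside 150 mm (its x) by 140 mm (its y), 40 mm high, walls and floor 5 mm, so the inside is 140 x 130 mm. Origin at the centre of its underside, z up. For the two all-grey adaptors, which fit side by side along its x.
- tray_yellow: Open yellow plastic tray, fixed to the bench: outside 150 mm (its x) by 140 mm (its y), 40 mm high, walls and floor 5 mm, so the inside is 140 x 130 mm. Origin at the centre of its underside, z up. For the two end plugs.
- tray_red: Open red plastic tray, fixed to the bench: outside 150 mm (its x) by 140 mm (its y), 40 mm high, walls and floor 5 mm, so the inside is 140 x 130 mm. Origin at the centre of its underside, z up. For the reject. All three trays stand turned at most 0.22 rad from the bench, in any order, in a row beyond the fittings.
- tape_roll: Tan roll of packing tape lying flat among the fittings, 76 mm across, 24 mm high, hole 54 mm, loose. Origin at the centre of its underside. Not to be moved.
- gauge: Brass plug gauge standing loose at one end of the row of fittings: foot 42 mm across, 60 mm high. Origin at the centre of its underside. Not to be moved.
There are look-alikes about, which are no part of the job. What is shaped like the adaptor_b but purple or turquoise is not meant. What is shaped like the adaptor_scorched but pink is not meant.

How it is judged:
On the way, in this order (a step that is already met when the one before it is completed fails the run):
1. the scorched adaptor lies in the red tray, let go (x of adaptor_scorched in the frame of tray_red between -0.065 and 0.065 m and y of adaptor_scorched in the frame of tray_red between -0.06 and 0.06 m and z of adaptor_scorched in the frame of tray_red below 0.03 m and angle between adaptor_scorched's own x axis and vertical between 1.42 and 1.72 rad and contact force between adaptor_scorched and the fingers below 0.1 N), for 0.2 s.
2. the grey adaptors lie in the blue tray and the plugs are in the yellow tray (x of adaptor_a in the frame of tray_blue between -0.065 and 0.065 m and y of adaptor_a in the frame of tray_blue between -0.06 and 0.06 m and z of each of adaptor_a, adaptor_b in the frame of tray_blue below 0.03 m and angle between adaptor_a's own x axis and vertical between 1.42 and 1.72 rad and x of adaptor_b in the frame of tray_blue between -0.065 and 0.065 m and y of adaptor_b in the frame of tray_blue between -0.06 and 0.06 m and angle between adaptor_b's own x axis and vertical between 1.42 and 1.72 rad and x of plug_a in the frame of tray_yellow between -0.065 and 0.065 m and y of plug_a in the frame of tray_yellow between -0.06 and 0.06 m and z of each of plug_a, plug_b in the frame of tray_yellow below 0.03 m and angle between each of plug_a, plug_b's own z axis and vertical below 0.2 rad and x of plug_b in the frame of tray_yellow between -0.065 and 0.065 m and y of plug_b in the frame of tray_yellow between -0.06 and 0.06 m), for 0.2 s.
At the end, for the whole second after the job is handed in: Scorched adaptor in red tray, grey ones in blue, plugs in yellow: each origin within 65 mm (tray x) and 60 mm (tray y) of the tray's centre and under 30 mm above its underside, adaptors within 0.15 rad of level, plugs within 0.2 rad of upright, all released and at rest (all of step 1 and all of step 2 and linear speed of each of adaptor_scorched, adaptor_a, adaptor_b, plug_a, plug_b below 0.02 m/s and angular speed of each of adaptor_scorched, adaptor_a, adaptor_b, plug_a, plug_b below 0.3 rad/s and contact force between each of adaptor_a, adaptor_b, plug_a, plug_b and the fingers below 0.1 N); the robot touches nothing.
It fails at once if a grey fitting is lifted before the scorched adaptor is in the red tray (not (x of adaptor_scorched in the frame of tray_red between -0.065 and 0.065 m and y of adaptor_scorched in the frame of tray_red between -0.06 and 0.06 m and z of adaptor_scorched in the frame of tray_red below 0.03 m and angle between adaptor_scorched's own x axis and vertical between 1.42 and 1.72 rad) and height (world z) of any of adaptor_a, adaptor_b, plug_a, plug_b above 0.06 m).
It fails at once if the tape roll is pushed more than 20 mm from its place (distance of tape_roll from where it was at the start of the episode above 0.02 m).
It fails at once if the brass gauge is pushed more than 20 mm from its place (distance of gauge from where it was at the start of the episode above 0.02 m).
It also fails if it takes over 115 s, if anything falls off the work surface, if the arm or the gripper's body presses on something with over 40 N, if the wrist force passes 120 N, or if a joint passes its speed limit or range.

## Working session

There is one attempt and no reset: what is moved stays moved. The work goes in short steps, Python scripts to look and compute and a tool call to move; the robot and the scene stay as the last step left them, time stands still between calls to the robot, and variables do not carry over. Pictures are saved under pics/ and viewed, at most 14 in all, crops included, and the job is handed in when it is done.

Besides the shell and the picture viewer there is one more tool, called after "Emit:" by a JSON object that holds its "op" and its "data", one argument or row to a line. jog_arm: Moves the arm, as the interface text tells. Its arguments: {"type":"object","properties":{"rows":{"type":"array","items":{"type":"object","properties":{"gripper":{"type":"number"},"slide":{"type":"array","items":{"type":"number"}},"spin":{"type":"number"}}}},"squeeze":{"type":"number"}},"required":["rows"]}

```bash
ls; mkdir -p pics
python3 - <<'E'
from station import telemetry, cams
import cv2
print(telemetry.get_obs())
for n in("top","scene"):
    p,d=cams.camera(n); cv2.imwrite(f"pics/{n}0.png",p[:,:,::-1]); print(cams.camera_info(n))
print(cams.camera_info("wrist"))
E
```

```text
pics
{'time_s': 0.0, 'qpos': array([ 1.07041195e+00,  3.00495397e-01,  1.52157487e+00, -9.35910252e-06,
        1.32068561e+00, -6.66216301e-02]), 'joint_vel': array([-6.18033568e-04,  7.90731518e-04, -6.93913792e-05,  1.19577139e-03,
       -5.99700592e-04,  9.84997615e-04]), 'tau': array([ 8.16944539e-04, -5.31816816e+01, -3.52743316e+01,  7.08862580e-02,
        2.44090625e-02, -9.33171577e-05]), 'ee_pos': array([0.23116001, 0.49903561, 0.40407549]), 'eef_rot': array([-3.14043140e+00, -6.83936433e-05,  2.70783219e+00]), 'force': array([ 0.0859955 ,  0.35873587, -0.8839196 ]), 'moment': array([ 0.01721419, -0.02081269,  0.03660199]), 'grip_force': 0.0, 'grip_width': 0.09401272017804668}
{'camera_matrix': array([[473.93932499,   0.        , 275.95544422],
       [  0.        , 473.93932499, 210.6013473 ],
       [  0.        ,   0.        ,   1.        ]]), 'k1': -0.03704414164281251, 'R': array([[ 0.01878752, -0.99979883, -0.00702334],
       [-0.98670794, -0.01740655, -0.16156874],
       [ 0.16141399,  0.00996546, -0.98683647]]), 't': array([-0.00919266,  0.47956048,  1.08028717]
[... 270 characters left out ...]
536324,  0.33422212, -0.73064231],
       [-0.64878548, -0.33643582, -0.68256014]]), 't': array([ 0.24503335, -0.24995096,  1.46472686])}
{'camera_matrix': array([[315.53904612,   0.        , 278.4619451 ],
       [  0.        , 315.53904612, 209.50384599],
       [  0.        ,   0.        ,   1.        ]]), 'k1': -0.05608198999169687, 'tool_from_camera': array([[ 1.08417655e-04, -9.67564718e-01, -2.52623248e-01,
         7.37682259e-02],
       [ 9.99999993e-01,  1.18802585e-04, -2.58548454e-05,
         2.10556661e-04],
       [ 5.50285311e-05, -2.52623243e-01,  9.67564723e-01,
         1.98091221e-02],
       [ 0.00000000e+00,  0.00000000e+00,  0.00000000e+00,
         1.00000000e+00]])}
```

View pics/top0.png

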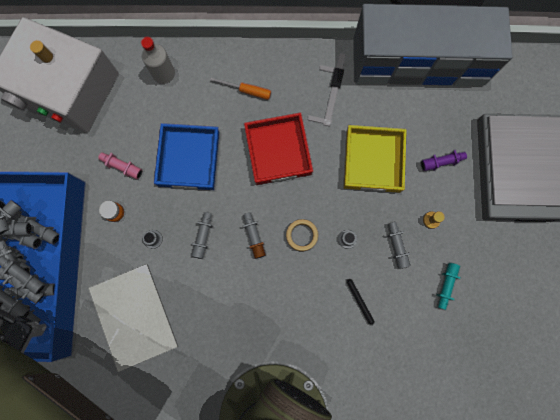

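View pics/scene0.png

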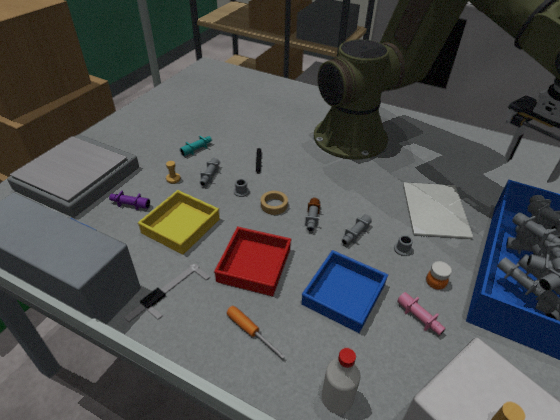

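The top view shows the fittings at (px): plug (151,239), grey adaptor (202,235), scorched adaptor (254,236, brown end down), tape (301,236), plug (348,239) and grey adaptor (398,245). The trays are blue (187,157), red (278,148) and yellow (376,159), and the gauge is at (433,219). The scene view confirms the layout. The purple, turquoise and pink look-alikes lie apart.

```bash
cat > h.py <<'E'
import numpy as np, cv2
from station import telemetry, cams
def cloud(name):
    o=telemetry.get_obs(); p,d=cams.camera(name); i=cams.camera_info(name)
    v,u=np.mgrid[:420,:560].astype(float)
    D=np.array([i["k1"],0,0,0,0])
    n=cv2.undistortPoints(np.stack([u,v],-1).reshape(-1,1,2),i["camera_matrix"],D).reshape(420,560,2)
    X=np.dstack([n*d[...,None],d])
    if name=="wrist":
        from scipy.spatial.transform import Rotation as Ro
        T=i["tool_from_camera"]; X=X@T[:3,:3].T+T[:3,3]
        X=X@Ro.from_euler("xyz",o["eef_rot"]).as_matrix().T+o["ee_pos"]
    else: X=(X-i["t"])@i["R"]
    X[d==0]=np.nan
    return p,X
def blob(X,seed,r,zlo,zhi):
    u,v=seed; s=X[max(v-r,0):v+r,max(u-r,0):u+r]; m=((s[...,2]>zlo)&(s[...,2]<zhi)).astype(np.uint8)
    n,l,st,c=cv2.connectedComponentsWithStats(m)
    k=1+np.argmax(st[1:,4]); return s[l==k]
def rect(P):
    (c,s,a)=cv2.minAreaRect(P[:,:2].astype(np.float32))
    if s[0]<s[1]: a+=90; s=s[::-1]
    return np.round(c,4),np.round(s,4),round((np.radians(a)+np.pi/2)%np.pi-np.pi/2,3)
def wrap(a): return (a+np.pi/2)%np.pi-np.pi/2
E
python3 - <<'E'
from h import *
p,X=cloud("top")
print("bench z",np.nanmedian(X[260:300,200:300,2]))
for n,s,r,a,b in [("plugL",(151,239),17,.022,.06),("adL",(202,235),32,.012,.06),("sc",(254,236),30,.012,.06),("tape",(301,236),24,.01,.06),("plugR",(348,239),15,.022,.06),("adR",(398,245),32,.012,.06),("gauge",(433,219),16,.01,.08),
 ("blue",(187,157),46,.03,.06),("red",(278,148),46,.03,.06),("yel",(376,159),46,.03,.06)]:
    P=blob(X,s,r,a,b); print(n,len(P),np.round(np.median(P,0),4),*rect(P),P[:,2].max().round(3))
E
```

```text
bench z -0.0011033763978739843
plugL 172 [0.4115 0.2972 0.0333] [0.4113 0.2976] [0.0332 0.0325] 0.809 0.04
adL 496 [0.4156 0.1726 0.0263] [0.4218 0.1741] [0.11   0.0339] -0.204 0.038
sc 489 [0.4177 0.0524 0.0265] [0.4233 0.0543] [0.1097 0.0331] 0.314 0.036
tape 421 [ 0.4261 -0.0612  0.023 ] [ 0.4261 -0.0621] [0.0746 0.074 ] 0.0 0.029
plugR 167 [ 0.4189 -0.1711  0.0345] [ 0.4194 -0.1718] [0.0322 0.031 ] 1.505 0.039
adR 516 [ 0.4001 -0.2903  0.0269] [ 0.4062 -0.2911] [0.1108 0.034 ] 0.247 0.038
gauge 216 [ 0.4677 -0.3738  0.0495] [ 0.4666 -0.3754] [0.0391 0.0325] 0.62 0.064
blue 776 [0.613  0.2204 0.0382] [0.6134 0.2198] [0.1537 0.1442] -0.051 0.044
red 761 [ 0.6356 -0.0013  0.0389] [ 0.6374 -0.0011] [0.1542 0.1433] 0.206 0.048
yel 788 [ 0.6155 -0.2406  0.039 ] [ 0.6162 -0.238 ] [0.1547 0.1444] -0.054 0.046
```

```bash
cat >> h.py <<'E'
from scipy.spatial.transform import Rotation as Ro
def go(x,y,z,yaw=None):
    "print slide and spin to TCP x,y,z with tool x at yaw"
    o=telemetry.get_obs(); R=Ro.from_euler("xyz",o["eef_rot"]).as_matrix()
    s=R.T@(np.array([x,y,z])-o["ee_pos"]); y0=np.arctan2(R[1,0],R[0,0])
    dy=0 if yaw is None else y0-yaw
    dy=(dy+np.pi)%(2*np.pi)-np.pi
    tilt=Ro.from_matrix(Ro.from_euler("xyz",[np.pi,0,y0]).as_matrix().T@R).magnitude()
    print("slide",np.round(s,4),"spin",round(dy,3),"yaw",round(y0,3),"tilt",round(tilt,4),"w",round(o["grip_width"],4),"f",round(o["grip_force"],1),"t",o["time_s"],"q",o["qpos"].round(2))
E
python3 -c "
from h import *
go(.4233,.0543,.29,.314+np.pi)"
```

```text
slide [-0.3613 -0.3227  0.1145] spin -0.748 yaw 2.708 tilt 0.0009 w 0.0939 f 0.0 t 0.15 q [ 1.07  0.3   1.52 -0.    1.32 -0.07]
```

Emit:
{"op": "jog_arm", "data": {
  "rows": [
    {"slide": [-0.36,-0.32,0.115],"spin": -0.748,"gripper": 0.056},
    {"slide": [-0.36,-0.32,0.115],"spin": -0.748,"gripper": 0.056},
    {"slide": [-0.36,-0.32,0.115],"spin": -0.748,"gripper": 0.056},
    {"slide": [-0.36,-0.32,0.115],"spin": -0.748,"gripper": 0.056},
    {"slide": [-0.36,-0.32,0.115],"spin": -0.748,"gripper": 0.056},
    {"slide": [-0.36,-0.32,0.115],"spin": -0.748,"gripper": 0.056},
    {"slide": [-0.36,-0.32,0.115],"spin": -0.748,"gripper": 0.056},
    {"slide": [-0.36,-0.32,0.115],"spin": -0.748,"gripper": 0.056}
  ],
  "squeeze": 25
}}

```text
time_s: 0.95
ee_pos: [0.379, 0.1589, 0.3162]
eef_rot: [-3.142, 0.0, -2.827]
force: [1.2, 0.7, 0.1]
grip_width: 0.0561
grip_force: 0.0
```

Emit:
{"op": "jog_arm", "data": {
  "rows": [
    {"slide": [0,0,0]},
    {"slide": [0,0,0]}
  ]
}}

```text
$.rows[0]: bad value
```

```bash
python3 -c "
from h import *
go(.4233,.0543,.29,.314+np.pi)"
```

```text
slide [-0.0097 -0.1131  0.0263] spin 0.001 yaw -2.827 tilt 0.0004 w 0.0561 f 0.0 t 0.95 q [ 0.31  0.09  1.99 -0.    1.06 -1.58]
```

Emit:
{"op": "jog_arm", "data": {
  "rows": [
    {"slide": [-0.01,-0.112,0.026],"spin": 0,"gripper": 0.056},
    {"slide": [-0.01,-0.112,0.026],"spin": 0,"gripper": 0.056},
    {"slide": [-0.01,-0.112,0.026],"spin": 0,"gripper": 0.056},
    {"slide": [-0.01,-0.112,0.026],"spin": 0,"gripper": 0.056},
    {"slide": [-0.01,-0.112,0.026],"spin": 0,"gripper": 0.056}
  ]
}}

```text
time_s: 1.45
ee_pos: [0.4228, 0.0576, 0.2905]
eef_rot: [3.141, -0.0, -2.828]
force: [-0.6, 0.8, -0.5]
grip_width: 0.0559
grip_force: 0.0
```

```bash
python3 -c "
from h import *
go(.4233,.0543,.202,.314+np.pi)
p,X=cloud('wrist'); cv2.imwrite('pics/w1.png',p[:,:,::-1])
"
```

```text
slide [ 0.0005 -0.0033  0.0885] spin -0.0 yaw -2.828 tilt 0.0005 w 0.0559 f 0.0 t 1.45 q [ 0.05  0.17  1.98  0.    1.   -1.84]
```

View pics/w1.png

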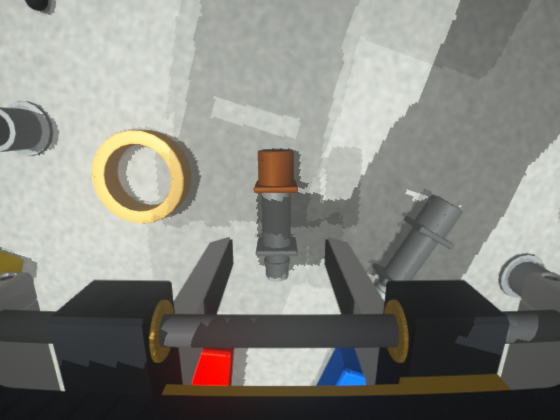

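The wrist view shows the scorched adaptor centred between the fingers. Its brown end is at (276,165), its middle near (276,222), and the tape is clear at (140,175).

```bash
python3 -c "
from h import *
p,X=cloud('wrist')
P=X[145:283,245:305].reshape(-1,3); P=P[(P[:,2]>.012)&(P[:,2]<.05)]; print(rect(P), np.nanmedian(X[60:90,250:300,2]))
"
```

```text
(array([0.4215, 0.0556]), array([0.11  , 0.0339]), np.float64(0.325)) 0.0001894955593614578
```

Emit:
{"op": "jog_arm", "data": {
  "rows": [
    {"slide": [0,-0.003,0.03],"spin": 0,"gripper": 0.056},
    {"slide": [0,-0.003,0.06],"spin": 0,"gripper": 0.056},
    {"slide": [0,-0.003,0.08],"spin": 0,"gripper": 0.056},
    {"slide": [0,-0.003,0.088],"spin": 0,"gripper": 0.056},
    {"slide": [0,-0.003,0.088],"spin": 0,"gripper": 0.056}
  ]
}}

```text
time_s: 2.05
ee_pos: [0.4237, 0.0551, 0.2023]
eef_rot: [3.141, -0.001, -2.826]
force: [-0.4, 1.2, 0.3]
grip_width: 0.0562
grip_force: 0.0
```

Emit:
{"op": "jog_arm", "data": {
  "rows": [
    {"slide": [0,0,0],"spin": 0,"gripper": 0.01},
    {"slide": [0,0,0],"spin": 0,"gripper": 0.01},
    {"slide": [0,0,0],"spin": 0,"gripper": 0.01},
    {"slide": [0,0,0],"spin": 0,"gripper": 0.01},
    {"slide": [0,0,0],"spin": 0,"gripper": 0.01},
    {"slide": [0,0,0],"spin": 0,"gripper": 0.01}
  ]
}}

```text
time_s: 2.65
ee_pos: [0.424, 0.0544, 0.2029]
eef_rot: [-3.142, 0.001, -2.827]
force: [-1.5, 0.5, 6.8]
grip_width: 0.023
grip_force: 25.0
```

Emit:
{"op": "jog_arm", "data": {
  "rows": [
    {"slide": [0,0,-0.02],"spin": 0,"gripper": 0.01},
    {"slide": [0,0,-0.05],"spin": 0,"gripper": 0.01},
    {"slide": [0,0,-0.08],"spin": 0,"gripper": 0.01},
    {"slide": [0,0,-0.09],"spin": 0,"gripper": 0.01},
    {"slide": [0,0,-0.09],"spin": 0,"gripper": 0.01}
  ]
}}

```text
time_s: 3.15
ee_pos: [0.424, 0.0544, 0.2933]
eef_rot: [-3.141, 0.002, -2.827]
force: [-0.6, 0.1, -0.8]
grip_width: 0.0234
grip_force: 25.0
```

```bash
python3 -c "
from h import *
go(.6374,-.0011,.29,.206+np.pi)"
```

```text
slide [-0.1858 -0.1188  0.0038] spin 0.108 yaw -2.827 tilt 0.0022 w 0.0234 f 25.0 t 3.15 q [ 0.04  0.17  1.97  0.    1.   -1.84]
```

Emit:
{"op": "jog_arm", "data": {
  "rows": [
    {"slide": [-0.03,-0.019,0],"spin": 0.02,"gripper": 0.01},
    {"slide": [-0.065,-0.042,0],"spin": 0.04,"gripper": 0.01},
    {"slide": [-0.1,-0.064,0],"spin": 0.06,"gripper": 0.01},
    {"slide": [-0.135,-0.086,0],"spin": 0.08,"gripper": 0.01},
    {"slide": [-0.165,-0.106,0],"spin": 0.1,"gripper": 0.01},
    {"slide": [-0.186,-0.119,0],"spin": 0.108,"gripper": 0.01},
    {"slide": [-0.186,-0.119,0.004],"spin": 0.108,"gripper": 0.01},
    {"slide": [-0.186,-0.119,0.004],"spin": 0.108,"gripper": 0.01}
  ]
}}

```text
time_s: 3.95
ee_pos: [0.6371, -0.0013, 0.2856]
eef_rot: [3.141, -0.004, -2.935]
force: [1.0, -0.1, -1.0]
grip_width: 0.0232
grip_force: 25.0
```

```bash
python3 -c "
from h import *
go(.6374,-.0011,.209,.206+np.pi)"
```

```text
slide [-0.0006  0.0001  0.0766] spin 0.0 yaw -2.935 tilt 0.0041 w 0.0232 f 25.0 t 3.95 q [-0.06  0.6   1.37  0.    1.17 -1.84]
```

Emit:
{"op": "jog_arm", "data": {
  "rows": [
    {"slide": [0,0,0.03],"spin": 0,"gripper": 0.01},
    {"slide": [0,0,0.055],"spin": 0,"gripper": 0.01},
    {"slide": [0,0,0.07],"spin": 0,"gripper": 0.01},
    {"slide": [0,0,0.077],"spin": 0,"gripper": 0.01},
    {"slide": [0,0,0.077],"spin": 0,"gripper": 0.01},
    {"slide": [0,0,0.077],"spin": 0,"gripper": 0.04},
    {"slide": [0,0,0.077],"spin": 0,"gripper": 0.056},
    {"slide": [0,0,0.077],"spin": 0,"gripper": 0.056}
  ]
}}

```text
time_s: 4.75
ee_pos: [0.6377, -0.0013, 0.2125]
eef_rot: [-3.141, 0.001, -2.935]
force: [-0.0, -0.3, 0.1]
grip_width: 0.0438
grip_force: 0.0
```

Emit:
{"op": "jog_arm", "data": {
  "rows": [
    {"slide": [0,0,-0.02],"spin": 0,"gripper": 0.056},
    {"slide": [0,0,-0.06],"spin": 0,"gripper": 0.056},
    {"slide": [0,0,-0.1],"spin": 0,"gripper": 0.056},
    {"slide": [0,0,-0.1],"spin": 0,"gripper": 0.056}
  ]
}}

```text
time_s: 5.15
ee_pos: [0.6381, -0.0013, 0.3181]
eef_rot: [-3.139, 0.009, -2.935]
force: [0.8, 0.2, -0.0]
grip_width: 0.0559
grip_force: 0.0
```

```bash
python3 -c "
from h import *
go(.4218,.1741,.29,-.204+np.pi)
p,X=cloud('wrist'); cv2.imwrite('pics/w2.png',p[:,:,::-1])
"
```

```text
slide [0.1761 0.216  0.0259] spin 0.41 yaw -2.935 tilt 0.0097 w 0.0559 f 0.0 t 5.15 q [-0.06  0.57  1.34 -0.    1.22 -1.84]
```

View pics/w2.png

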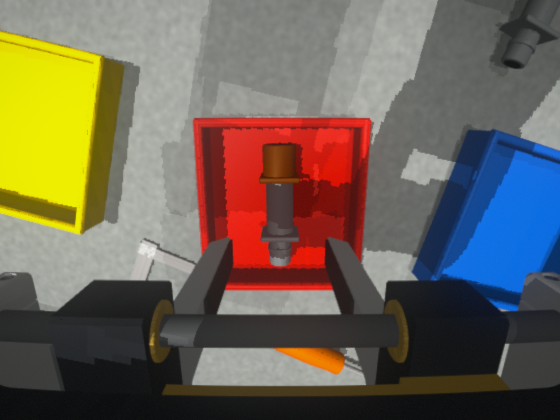

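The scorched adaptor lies flat and released in the red tray, around (280,205). Next is the left grey adaptor.

Emit:
{"op": "jog_arm", "data": {
  "rows": [
    {"slide": [0.035,0.043,0.005],"spin": 0.08,"gripper": 0.056},
    {"slide": [0.07,0.086,0.01],"spin": 0.17,"gripper": 0.056},
    {"slide": [0.105,0.129,0.015],"spin": 0.25,"gripper": 0.056},
    {"slide": [0.14,0.172,0.02],"spin": 0.33,"gripper": 0.056},
    {"slide": [0.165,0.202,0.025],"spin": 0.39,"gripper": 0.056},
    {"slide": [0.176,0.216,0.026],"spin": 0.41,"gripper": 0.056},
    {"slide": [0.176,0.216,0.026],"spin": 0.41,"gripper": 0.056},
    {"slide": [0.176,0.216,0.026],"spin": 0.41,"gripper": 0.056}
  ]
}}

```text
time_s: 6.0
ee_pos: [0.4209, 0.1743, 0.2853]
eef_rot: [-3.141, -0.0, 2.939]
force: [0.4, 1.1, 0.5]
grip_width: 0.0561
grip_force: 0.0
```

```bash
python3 -c "
from h import *
p,X=cloud('wrist')
P=X[130:285,235:315].reshape(-1,3); P=P[(P[:,2]>.012)&(P[:,2]<.05)]; print(rect(P))
go(.4210,.1741,.202,-.204+np.pi)
"
```

```text
(array([0.4199, 0.1781]), array([0.1104, 0.0338]), np.float64(-0.194))
slide [0.0004 0.0001 0.0833] spin 0.001 yaw 2.938 tilt 0.0002 w 0.0558 f 0.0 t 6.05 q [ 0.31  0.24  1.9  -0.    1.   -1.06]
```

Emit:
{"op": "jog_arm", "data": {
  "rows": [
    {"slide": [0,0.002,0.03],"spin": 0,"gripper": 0.056},
    {"slide": [0,0.002,0.06],"spin": 0,"gripper": 0.056},
    {"slide": [0,0.002,0.075],"spin": 0,"gripper": 0.056},
    {"slide": [0,0.002,0.082],"spin": 0,"gripper": 0.056},
    {"slide": [0,0.002,0.082],"spin": 0,"gripper": 0.056}
  ]
}}

```text
time_s: 6.55
ee_pos: [0.4219, 0.1756, 0.2029]
eef_rot: [-3.141, -0.001, 2.937]
force: [-0.1, -0.5, 0.2]
grip_width: 0.0562
grip_force: 0.0
```

Emit:
{"op": "jog_arm", "data": {
  "rows": [
    {"slide": [0,0,0],"spin": 0,"gripper": 0.01},
    {"slide": [0,0,0],"spin": 0,"gripper": 0.01},
    {"slide": [0,0,0],"spin": 0,"gripper": 0.01},
    {"slide": [0,0,0],"spin": 0,"gripper": 0.01},
    {"slide": [0,0,0],"spin": 0,"gripper": 0.01},
    {"slide": [0,0,0],"spin": 0,"gripper": 0.01}
  ]
}}

```text
time_s: 7.15
ee_pos: [0.4216, 0.1762, 0.2039]
eef_rot: [3.141, 0.001, 2.938]
force: [-1.3, 0.6, 4.9]
grip_width: 0.0234
grip_force: 25.0
```

Emit:
{"op": "jog_arm", "data": {
  "rows": [
    {"slide": [0,0,-0.02],"spin": 0,"gripper": 0.01},
    {"slide": [0,0,-0.05],"spin": 0,"gripper": 0.01},
    {"slide": [0,0,-0.08],"spin": 0,"gripper": 0.01},
    {"slide": [0,0,-0.09],"spin": 0,"gripper": 0.01},
    {"slide": [0,0,-0.09],"spin": 0,"gripper": 0.01}
  ]
}}

```text
time_s: 7.65
ee_pos: [0.4215, 0.1761, 0.2942]
eef_rot: [3.141, 0.002, 2.938]
force: [0.2, 0.2, -0.1]
grip_width: 0.0234
grip_force: 25.0
```

```bash
python3 -c "
from h import *
a=-.051; c=np.array([.6134,.2198]); n=np.array([-np.sin(a),np.cos(a)])
for s in(1,-1): print(c+s*.03*n)
t=c+.03*n
go(*t,.29,a+np.pi)
"
```

```text
[0.61492934 0.24976099]
[0.61187066 0.18983901]
slide [-0.1745  0.1112  0.0047] spin -0.153 yaw 2.938 tilt 0.0021 w 0.0234 f 25.0 t 7.65 q [ 0.32  0.23  1.89 -0.    1.02 -1.05]
```

Emit:
{"op": "jog_arm", "data": {
  "rows": [
    {"slide": [-0.03,0.02,0],"spin": -0.03,"gripper": 0.01},
    {"slide": [-0.065,0.042,0],"spin": -0.06,"gripper": 0.01},
    {"slide": [-0.1,0.064,0],"spin": -0.09,"gripper": 0.01},
    {"slide": [-0.135,0.086,0],"spin": -0.12,"gripper": 0.01},
    {"slide": [-0.16,0.102,0],"spin": -0.14,"gripper": 0.01},
    {"slide": [-0.1745,0.111,0],"spin": -0.153,"gripper": 0.01},
    {"slide": [-0.1745,0.111,0],"spin": -0.153,"gripper": 0.01},
    {"slide": [-0.1745,0.111,0],"spin": -0.153,"gripper": 0.01}
  ]
}}

```text
time_s: 8.45
ee_pos: [0.6144, 0.2493, 0.2914]
eef_rot: [-3.14, -0.003, 3.091]
force: [-0.3, 0.1, -0.6]
grip_width: 0.0234
grip_force: 25.0
```

```bash
python3 -c "
from h import *
go(.6149,.2498,.209,-.051+np.pi)
"
```

```text
slide [-0.0007  0.0006  0.0824] spin -0.0 yaw 3.091 tilt 0.003 w 0.0234 f 25.0 t 8.45 q [ 0.33  0.65  1.28  0.    1.21 -1.19]
```

Emit:
{"op": "jog_arm", "data": {
  "rows": [
    {"slide": [0,0,0.03],"spin": 0,"gripper": 0.01},
    {"slide": [0,0,0.06],"spin": 0,"gripper": 0.01},
    {"slide": [0,0,0.075],"spin": 0,"gripper": 0.01},
    {"slide": [0,0,0.081],"spin": 0,"gripper": 0.01},
    {"slide": [0,0,0.081],"spin": 0,"gripper": 0.01},
    {"slide": [0,0,0.081],"spin": 0,"gripper": 0.036},
    {"slide": [0,0,0.081],"spin": 0,"gripper": 0.036},
    {"slide": [0,0,0.081],"spin": 0,"gripper": 0.036}
  ]
}}

```text
time_s: 9.25
ee_pos: [0.6149, 0.2495, 0.2136]
eef_rot: [3.141, 0.001, 3.091]
force: [-0.5, 0.1, 0.5]
grip_width: 0.0359
grip_force: 0.0
```

Emit:
{"op": "jog_arm", "data": {
  "rows": [
    {"slide": [0,0,-0.02],"spin": 0,"gripper": 0.036},
    {"slide": [0,0,-0.06],"spin": 0,"gripper": 0.036},
    {"slide": [0,0,-0.1],"spin": 0,"gripper": 0.06},
    {"slide": [0,0,-0.1],"spin": 0,"gripper": 0.06}
  ]
}}

```text
time_s: 9.65
ee_pos: [0.6153, 0.2497, 0.3194]
eef_rot: [3.138, 0.009, 3.091]
force: [0.8, 0.7, 0.0]
grip_width: 0.0483
grip_force: 0.0
```

```bash
python3 -c "
from h import *
p,X=cloud('wrist'); cv2.imwrite('pics/w3.png',p[:,:,::-1])
go(-.0+.4189,-.1716,.31,2.6)
"
```

```text
slide [ 0.1745 -0.4306  0.0042] spin 0.491 yaw 3.091 tilt 0.0059 w 0.0526 f 0.0 t 9.7 q [ 0.33  0.63  1.26  0.    1.25 -1.19]
```

View pics/w3.png

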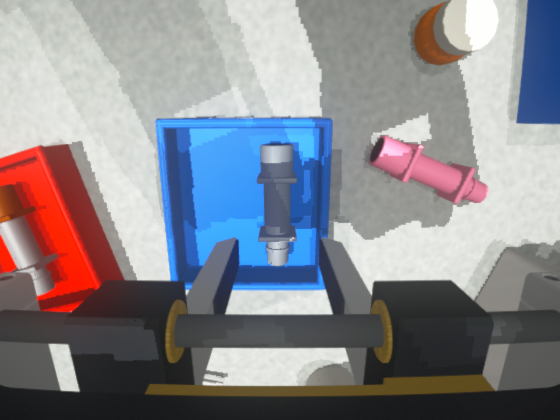

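The first grey adaptor lies flat in the blue tray, around (277,205), with room on its left. Next is the left plug.

```bash
python3 -c "
from h import *
go(.4113,.2974,.29)
"
```

```text
slide [0.206  0.0374 0.025 ] spin 0.0 yaw 3.091 tilt 0.0059 w 0.0526 f 0.0 t 9.7 q [ 0.33  0.63  1.26  0.    1.25 -1.19]
```

Emit:
{"op": "jog_arm", "data": {
  "rows": [
    {"slide": [0.04,0.008,0.005],"spin": 0,"gripper": 0.07},
    {"slide": [0.085,0.016,0.01],"spin": 0,"gripper": 0.07},
    {"slide": [0.13,0.024,0.015],"spin": 0,"gripper": 0.07},
    {"slide": [0.17,0.031,0.02],"spin": 0,"gripper": 0.07},
    {"slide": [0.195,0.035,0.025],"spin": 0,"gripper": 0.07},
    {"slide": [0.206,0.037,0.025],"spin": 0,"gripper": 0.07},
    {"slide": [0.206,0.037,0.025],"spin": 0,"gripper": 0.07},
    {"slide": [0.206,0.037,0.025],"spin": 0,"gripper": 0.07}
  ]
}}

```text
time_s: 10.5
ee_pos: [0.4118, 0.2968, 0.2877]
eef_rot: [3.141, 0.001, 3.091]
force: [0.1, -0.3, -0.2]
grip_width: 0.0697
grip_force: 0.0
```

```bash
python3 -c "
from h import *
p,X=cloud('wrist')
P=X[150:290,225:330].reshape(-1,3); P=P[(P[:,2]>.028)&(P[:,2]<.045)]; print(len(P),rect(P))
go(.4110,.2974,.210)
"
```

```text
1451 (array([0.4089, 0.3013]), array([0.0333, 0.0328]), np.float64(1.527))
slide [0.0011 0.0006 0.0776] spin 0.0 yaw 3.09 tilt 0.0005 w 0.0702 f 0.0 t 10.55 q [ 0.55  0.34  1.76 -0.    1.04 -0.97]
```

Emit:
{"op": "jog_arm", "data": {
  "rows": [
    {"slide": [0.002,0.003,0.03],"spin": 0,"gripper": 0.07},
    {"slide": [0.002,0.003,0.055],"spin": 0,"gripper": 0.07},
    {"slide": [0.002,0.003,0.07],"spin": 0,"gripper": 0.07},
    {"slide": [0.002,0.003,0.0775],"spin": 0,"gripper": 0.07},
    {"slide": [0.002,0.003,0.0775],"spin": 0,"gripper": 0.07}
  ]
}}

```text
time_s: 11.05
ee_pos: [0.4097, 0.2997, 0.2094]
eef_rot: [-3.141, -0.001, 3.09]
force: [0.1, -0.0, 0.7]
grip_width: 0.0701
grip_force: 0.0
```

Emit:
{"op": "jog_arm", "data": {
  "rows": [
    {"slide": [0,0,0],"spin": 0,"gripper": 0.02},
    {"slide": [0,0,0],"spin": 0,"gripper": 0.02},
    {"slide": [0,0,0],"spin": 0,"gripper": 0.02},
    {"slide": [0,0,0],"spin": 0,"gripper": 0.02},
    {"slide": [0,0,0],"spin": 0,"gripper": 0.02},
    {"slide": [0,0,0],"spin": 0,"gripper": 0.02}
  ]
}}

```text
time_s: 11.65
ee_pos: [0.4091, 0.3, 0.2103]
eef_rot: [3.141, 0.0, 3.091]
force: [-1.7, -1.1, 3.7]
grip_width: 0.0337
grip_force: 25.0
```

Emit:
{"op": "jog_arm", "data": {
  "rows": [
    {"slide": [0,0,-0.02],"spin": 0,"gripper": 0.02},
    {"slide": [0,0,-0.05],"spin": 0,"gripper": 0.02},
    {"slide": [0,0,-0.08],"spin": 0,"gripper": 0.02},
    {"slide": [0,0,-0.1],"spin": 0,"gripper": 0.02},
    {"slide": [0,0,-0.1],"spin": 0,"gripper": 0.02}
  ]
}}

```text
time_s: 12.15
ee_pos: [0.4093, 0.3002, 0.3126]
eef_rot: [3.139, 0.004, 3.091]
force: [-0.3, -0.2, -0.2]
grip_width: 0.0337
grip_force: 25.0
```

```bash
python3 -c "
from h import *
a=-.054; c=np.array([.6160,-.2390]); n=np.array([-np.sin(a),np.cos(a)])
for s in(1,-1): print(c+s*.03*n)
t=c+.03*n
go(*t,.31,a+np.pi)
"
```

```text
[ 0.61761921 -0.20904373]
[ 0.61438079 -0.26895627]
slide [-0.2338 -0.498   0.0021] spin 0.003 yaw 3.091 tilt 0.0044 w 0.0337 f 25.0 t 12.15 q [ 0.56  0.3   1.74 -0.    1.09 -0.96]
```

Emit:
{"op": "jog_arm", "data": {
  "rows": [
    {"slide": [-0.015,-0.03,0],"spin": 0,"gripper": 0.02},
    {"slide": [-0.03,-0.065,0],"spin": 0,"gripper": 0.02},
    {"slide": [-0.048,-0.103,0],"spin": 0,"gripper": 0.02},
    {"slide": [-0.066,-0.141,0],"spin": 0,"gripper": 0.02},
    {"slide": [-0.084,-0.179,0],"spin": 0,"gripper": 0.02},
    {"slide": [-0.102,-0.217,0],"spin": 0,"gripper": 0.02},
    {"slide": [-0.12,-0.255,0],"spin": 0,"gripper": 0.02},
    {"slide": [-0.138,-0.293,0],"spin": 0,"gripper": 0.02}
  ]
}}

```text
time_s: 12.95
ee_pos: [0.5323, -0.0014, 0.3088]
eef_rot: [3.142, -0.001, 3.091]
force: [0.3, 0.7, -0.0]
grip_width: 0.0332
grip_force: 25.0
```

Emit:
{"op": "jog_arm", "data": {
  "rows": [
    {"slide": [-0.018,-0.038,0],"spin": 0,"gripper": 0.02},
    {"slide": [-0.036,-0.076,0],"spin": 0,"gripper": 0.02},
    {"slide": [-0.054,-0.114,0],"spin": 0,"gripper": 0.02},
    {"slide": [-0.072,-0.152,0],"spin": 0,"gripper": 0.02},
    {"slide": [-0.088,-0.185,0],"spin": 0,"gripper": 0.02},
    {"slide": [-0.096,-0.205,0],"spin": 0,"gripper": 0.02},
    {"slide": [-0.096,-0.205,0],"spin": 0,"gripper": 0.02},
    {"slide": [-0.096,-0.205,0],"spin": 0,"gripper": 0.02}
  ]
}}

```text
time_s: 13.75
ee_pos: [0.6173, -0.209, 0.3086]
eef_rot: [3.141, -0.002, 3.09]
force: [0.2, 0.2, -0.5]
grip_width: 0.0333
grip_force: 25.0
```

```bash
python3 -c "
from h import *
go(.6176,-.2090,.216,-.054+np.pi)
"
```

```text
slide [-0.0005 -0.      0.0926] spin 0.003 yaw 3.09 tilt 0.002 w 0.0333 f 25.0 t 13.75 q [-0.38  0.61  1.3   0.    1.23 -1.9 ]
```

Emit:
{"op": "jog_arm", "data": {
  "rows": [
    {"slide": [0,0,0.03],"spin": 0,"gripper": 0.02},
    {"slide": [0,0,0.06],"spin": 0,"gripper": 0.02},
    {"slide": [0,0,0.08],"spin": 0,"gripper": 0.02},
    {"slide": [0,0,0.09],"spin": 0,"gripper": 0.02},
    {"slide": [0,0,0.092],"spin": 0,"gripper": 0.02},
    {"slide": [0,0,0.092],"spin": 0,"gripper": 0.04},
    {"slide": [0,0,0.092],"spin": 0,"gripper": 0.04},
    {"slide": [0,0,0.092],"spin": 0,"gripper": 0.04}
  ]
}}

```text
time_s: 14.55
ee_pos: [0.6177, -0.2092, 0.2192]
eef_rot: [-3.141, 0.002, 3.091]
force: [-0.4, 0.2, -0.4]
grip_width: 0.0399
grip_force: 0.0
```

Emit:
{"op": "jog_arm", "data": {
  "rows": [
    {"slide": [0,0,-0.015],"spin": 0,"gripper": 0.04},
    {"slide": [0,0,-0.05],"spin": 0,"gripper": 0.04},
    {"slide": [0,0,-0.09],"spin": 0,"gripper": 0.07},
    {"slide": [0,0,-0.09],"spin": 0,"gripper": 0.07}
  ]
}}

```text
time_s: 14.95
ee_pos: [0.618, -0.2094, 0.3157]
eef_rot: [-3.138, 0.01, 3.091]
force: [0.3, -0.1, 1.2]
grip_width: 0.0526
grip_force: 0.0
```

```bash
python3 -c "
from h import *
p,X=cloud('wrist'); cv2.imwrite('pics/w4.png',p[:,:,::-1])
go(.4189,-.1716,.29)
"
```

```text
slide [0.2006 0.0276 0.0212] spin 0.0 yaw 3.091 tilt 0.0065 w 0.0567 f 0.0 t 15.0 q [-0.38  0.61  1.3  -0.    1.23 -1.9 ]
```

View pics/w4.png

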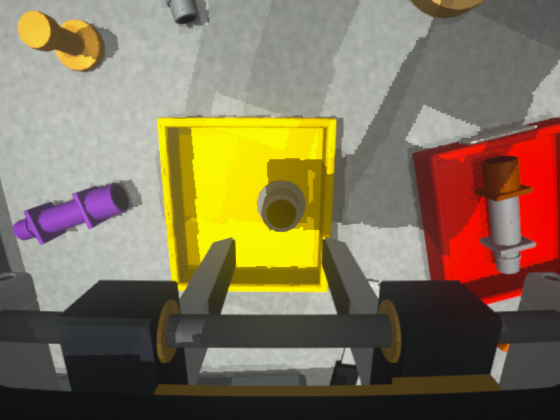

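The plug stands upright in the yellow tray at (281,207), with room on its left. Next is the right plug.

Emit:
{"op": "jog_arm", "data": {
  "rows": [
    {"slide": [0.04,0.006,0.005],"spin": 0,"gripper": 0.07},
    {"slide": [0.085,0.012,0.01],"spin": 0,"gripper": 0.07},
    {"slide": [0.13,0.018,0.015],"spin": 0,"gripper": 0.07},
    {"slide": [0.17,0.024,0.02],"spin": 0,"gripper": 0.07},
    {"slide": [0.19,0.027,0.021],"spin": 0,"gripper": 0.07},
    {"slide": [0.2,0.0275,0.021],"spin": 0,"gripper": 0.07},
    {"slide": [0.2,0.0275,0.021],"spin": 0,"gripper": 0.07},
    {"slide": [0.2,0.0275,0.021],"spin": 0,"gripper": 0.07}
  ]
}}

```text
time_s: 15.8
ee_pos: [0.4199, -0.1719, 0.2873]
eef_rot: [-3.141, 0.001, 3.091]
force: [0.4, -0.7, 1.2]
grip_width: 0.0698
grip_force: 0.0
```

```bash
python3 -c "
from h import *
p,X=cloud('wrist')
P=X[150:290,225:330].reshape(-1,3); P=P[(P[:,2]>.028)&(P[:,2]<.045)]; print(len(P),rect(P))
go(.4189,-.1716,.210)
"
```

```text
1448 (array([ 0.4174, -0.1709]), array([0.0331, 0.0331]), np.float64(0.601))
slide [0.0012 0.0002 0.0772] spin 0.0 yaw 3.091 tilt 0.0005 w 0.07 f 0.0 t 15.85 q [-0.47  0.23  1.91  0.    1.   -1.99]
```

Emit:
{"op": "jog_arm", "data": {
  "rows": [
    {"slide": [0.002,0.0005,0.03],"spin": 0,"gripper": 0.07},
    {"slide": [0.002,0.0005,0.055],"spin": 0,"gripper": 0.07},
    {"slide": [0.002,0.0005,0.07],"spin": 0,"gripper": 0.07},
    {"slide": [0.002,0.0005,0.077],"spin": 0,"gripper": 0.07},
    {"slide": [0.002,0.0005,0.077],"spin": 0,"gripper": 0.07}
  ]
}}

```text
time_s: 16.35
ee_pos: [0.4176, -0.1711, 0.2094]
eef_rot: [3.141, -0.001, 3.091]
force: [-0.6, 0.4, -0.0]
grip_width: 0.0699
grip_force: 0.0
```

Emit:
{"op": "jog_arm", "data": {
  "rows": [
    {"slide": [0,0,0],"spin": 0,"gripper": 0.02},
    {"slide": [0,0,0],"spin": 0,"gripper": 0.02},
    {"slide": [0,0,0],"spin": 0,"gripper": 0.02},
    {"slide": [0,0,0],"spin": 0,"gripper": 0.02},
    {"slide": [0,0,0],"spin": 0,"gripper": 0.02},
    {"slide": [0,0,0],"spin": 0,"gripper": 0.02}
  ]
}}

```text
time_s: 16.95
ee_pos: [0.4173, -0.1711, 0.2103]
eef_rot: [-3.141, 0.0, 3.091]
force: [-0.7, 0.2, 3.3]
grip_width: 0.0336
grip_force: 25.0
```

Emit:
{"op": "jog_arm", "data": {
  "rows": [
    {"slide": [0,0,-0.02],"spin": 0,"gripper": 0.02},
    {"slide": [0,0,-0.05],"spin": 0,"gripper": 0.02},
    {"slide": [0,0,-0.08],"spin": 0,"gripper": 0.02},
    {"slide": [0,0,-0.1],"spin": 0,"gripper": 0.02},
    {"slide": [0,0,-0.1],"spin": 0,"gripper": 0.02}
  ]
}}

```text
time_s: 17.45
ee_pos: [0.4175, -0.1712, 0.3124]
eef_rot: [-3.14, 0.004, 3.091]
force: [0.1, 0.1, -0.3]
grip_width: 0.0333
grip_force: 25.0
```

```bash
python3 -c "
from h import *
go(.6144,-.2690,.31,-.054+np.pi)
"
```

```text
slide [-0.2016 -0.0877  0.0033] spin 0.003 yaw 3.091 tilt 0.0044 w 0.0333 f 25.0 t 17.45 q [-0.47  0.19  1.89 -0.    1.06 -1.99]
```

Emit:
{"op": "jog_arm", "data": {
  "rows": [
    {"slide": [-0.03,-0.013,0],"spin": 0,"gripper": 0.02},
    {"slide": [-0.065,-0.028,0],"spin": 0,"gripper": 0.02},
    {"slide": [-0.105,-0.046,0],"spin": 0,"gripper": 0.02},
    {"slide": [-0.145,-0.063,0],"spin": 0,"gripper": 0.02},
    {"slide": [-0.18,-0.078,0],"spin": 0,"gripper": 0.02},
    {"slide": [-0.2015,-0.0875,0],"spin": 0,"gripper": 0.02},
    {"slide": [-0.2015,-0.0875,0],"spin": 0,"gripper": 0.02},
    {"slide": [-0.2015,-0.0875,0],"spin": 0,"gripper": 0.02}
  ]
}}

```text
time_s: 18.25
ee_pos: [0.6137, -0.2685, 0.3082]
eef_rot: [3.141, -0.002, 3.091]
force: [-1.3, -0.2, -0.8]
grip_width: 0.0335
grip_force: 25.0
```

```bash
python3 -c "
from h import *
go(.6144,-.2690,.216,-.054+np.pi)
"
```

```text
slide [-0.0009 -0.0006  0.0922] spin 0.003 yaw 3.091 tilt 0.0025 w 0.0335 f 25.0 t 18.25 q [-0.47  0.65  1.24 -0.    1.25 -1.99]
```

Emit:
{"op": "jog_arm", "data": {
  "rows": [
    {"slide": [0,0,0.03],"spin": 0,"gripper": 0.02},
    {"slide": [0,0,0.06],"spin": 0,"gripper": 0.02},
    {"slide": [0,0,0.08],"spin": 0,"gripper": 0.02},
    {"slide": [0,0,0.09],"spin": 0,"gripper": 0.02},
    {"slide": [0,0,0.092],"spin": 0,"gripper": 0.02},
    {"slide": [0,0,0.092],"spin": 0,"gripper": 0.04},
    {"slide": [0,0,0.092],"spin": 0,"gripper": 0.04},
    {"slide": [0,0,0.092],"spin": 0,"gripper": 0.04}
  ]
}}

```text
time_s: 19.05
ee_pos: [0.6141, -0.2687, 0.2192]
eef_rot: [-3.141, 0.002, 3.091]
force: [0.4, -0.4, 0.2]
grip_width: 0.0397
grip_force: 0.0
```

Emit:
{"op": "jog_arm", "data": {
  "rows": [
    {"slide": [0,0,-0.015],"spin": 0,"gripper": 0.04},
    {"slide": [0,0,-0.05],"spin": 0,"gripper": 0.04},
    {"slide": [0,0,-0.09],"spin": 0,"gripper": 0.056},
    {"slide": [0,0,-0.09],"spin": 0,"gripper": 0.056}
  ]
}}

```text
time_s: 19.45
ee_pos: [0.6145, -0.2688, 0.3159]
eef_rot: [-3.137, 0.009, 3.091]
force: [0.8, -0.6, 0.0]
grip_width: 0.0522
grip_force: 0.0
```

```bash
python3 -c "
from h import *
go(.4058,-.2911,.29,.247)
"
```

```text
slide [ 0.2075 -0.0327  0.024 ] spin 2.844 yaw 3.091 tilt 0.0104 w 0.0522 f 0.0 t 19.45 q [-0.47  0.64  1.23 -0.    1.26 -1.99]
```

Emit:
{"op": "jog_arm", "data": {
  "rows": [
    {"slide": [0.03,-0.005,0.004],"spin": 0.14,"gripper": 0.056},
    {"slide": [0.06,-0.01,0.008],"spin": 0.28,"gripper": 0.056},
    {"slide": [0.09,-0.015,0.012],"spin": 0.42,"gripper": 0.056},
    {"slide": [0.12,-0.02,0.016],"spin": 0.56,"gripper": 0.056},
    {"slide": [0.15,-0.024,0.02],"spin": 0.7,"gripper": 0.056},
    {"slide": [0.18,-0.028,0.022],"spin": 0.84,"gripper": 0.056},
    {"slide": [0.2,-0.032,0.024],"spin": 0.98,"gripper": 0.056},
    {"slide": [0.2075,-0.033,0.024],"spin": 1.12,"gripper": 0.056}
  ]
}}

```text
time_s: 20.25
ee_pos: [0.4036, -0.2912, 0.2847]
eef_rot: [3.141, 0.0, 1.964]
force: [0.9, -0.2, -0.2]
grip_width: 0.0558
grip_force: 0.0
```

Emit:
{"op": "jog_arm", "data": {
  "rows": [
    {"slide": [0,0,0],"spin": 0.14,"gripper": 0.056},
    {"slide": [0,0,0],"spin": 0.28,"gripper": 0.056},
    {"slide": [0,0,0],"spin": 0.42,"gripper": 0.056},
    {"slide": [0,0,0],"spin": 0.56,"gripper": 0.056},
    {"slide": [0,0,0],"spin": 0.7,"gripper": 0.056},
    {"slide": [0,0,0],"spin": 0.84,"gripper": 0.056},
    {"slide": [0,0,0],"spin": 0.98,"gripper": 0.056},
    {"slide": [0,0,0],"spin": 1.12,"gripper": 0.056}
  ]
}}

```text
time_s: 21.05
ee_pos: [0.4051, -0.2911, 0.2849]
eef_rot: [3.141, -0.0, 0.845]
force: [-0.2, -0.2, 0.6]
grip_width: 0.056
grip_force: 0.0
```

Emit:
{"op": "jog_arm", "data": {
  "rows": [
    {"slide": [0,0,0],"spin": 0.14,"gripper": 0.056},
    {"slide": [0,0,0],"spin": 0.28,"gripper": 0.056},
    {"slide": [0,0,0],"spin": 0.42,"gripper": 0.056},
    {"slide": [0,0,0],"spin": 0.56,"gripper": 0.056},
    {"slide": [0,0,0],"spin": 0.604,"gripper": 0.056},
    {"slide": [0,0,0],"spin": 0.604,"gripper": 0.056},
    {"slide": [0,0,0],"spin": 0.604,"gripper": 0.056}
  ]
}}

```text
time_s: 21.75
ee_pos: [0.4051, -0.2911, 0.2846]
eef_rot: [3.141, -0.0, 0.249]
force: [-0.3, -1.1, 0.0]
grip_width: 0.0561
grip_force: 0.0
```

```bash
python3 -c "
from h import *
p,X=cloud('wrist'); cv2.imwrite('pics/w5.png',p[:,:,::-1])
P=X[130:285,235:315].reshape(-1,3); P=P[(P[:,2]>.012)&(P[:,2]<.05)]; print(rect(P))
go(.4058,-.2911,.203,.247)
"
```

```text
(array([ 0.4053, -0.2898]), array([0.1098, 0.0338]), np.float64(0.246))
slide [0.0007 0.0002 0.0814] spin 0.001 yaw 0.248 tilt 0.0005 w 0.0557 f 0.0 t 21.8 q [-0.7   0.33  1.79 -0.    1.02  0.63]
```

View pics/w5.png

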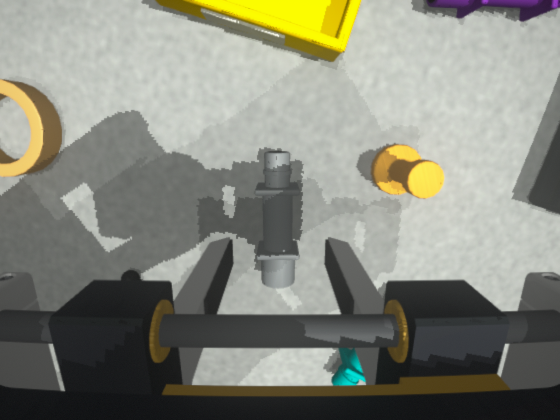

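The right grey adaptor is centred between the fingers at (278,222), and the gauge at (400,170) is clear of them.

Emit:
{"op": "jog_arm", "data": {
  "rows": [
    {"slide": [0,0,0.03],"spin": 0,"gripper": 0.056},
    {"slide": [0,0,0.06],"spin": 0,"gripper": 0.056},
    {"slide": [0,0,0.075],"spin": 0,"gripper": 0.056},
    {"slide": [0,0,0.081],"spin": 0,"gripper": 0.056},
    {"slide": [0,0,0.081],"spin": 0,"gripper": 0.056}
  ]
}}

```text
time_s: 22.3
ee_pos: [0.4051, -0.2911, 0.2028]
eef_rot: [-3.141, 0.0, 0.247]
force: [0.1, 0.6, 1.1]
grip_width: 0.0562
grip_force: 0.0
```

Emit:
{"op": "jog_arm", "data": {
  "rows": [
    {"slide": [0,0,0],"spin": 0,"gripper": 0.01},
    {"slide": [0,0,0],"spin": 0,"gripper": 0.01},
    {"slide": [0,0,0],"spin": 0,"gripper": 0.01},
    {"slide": [0,0,0],"spin": 0,"gripper": 0.01},
    {"slide": [0,0,0],"spin": 0,"gripper": 0.01},
    {"slide": [0,0,0],"spin": 0,"gripper": 0.01}
  ]
}}

```text
time_s: 22.9
ee_pos: [0.4051, -0.2911, 0.2034]
eef_rot: [3.141, -0.0, 0.247]
force: [-0.5, 0.5, 4.6]
grip_width: 0.0233
grip_force: 25.0
```

Emit:
{"op": "jog_arm", "data": {
  "rows": [
    {"slide": [0,0,-0.02],"spin": 0,"gripper": 0.01},
    {"slide": [0,0,-0.05],"spin": 0,"gripper": 0.01},
    {"slide": [0,0,-0.08],"spin": 0,"gripper": 0.01},
    {"slide": [0,0,-0.1],"spin": 0,"gripper": 0.01},
    {"slide": [0,0,-0.1],"spin": 0,"gripper": 0.01}
  ]
}}

```text
time_s: 23.4
ee_pos: [0.4053, -0.2913, 0.3054]
eef_rot: [3.138, -0.003, 0.247]
force: [-0.6, -0.4, -0.8]
grip_width: 0.0234
grip_force: 25.0
```

```bash
python3 -c "
from h import *
go(.6119,.1898,.31,-.051)
"
```

```text
slide [ 0.3179 -0.416  -0.0053] spin 0.298 yaw 0.247 tilt 0.0044 w 0.0234 f 25.0 t 23.4 q [-0.7   0.3   1.77 -0.    1.07  0.63]
```

Emit:
{"op": "jog_arm", "data": {
  "rows": [
    {"slide": [0.015,-0.02,0],"spin": 0.01,"gripper": 0.01},
    {"slide": [0.035,-0.046,0],"spin": 0.03,"gripper": 0.01},
    {"slide": [0.06,-0.079,0],"spin": 0.06,"gripper": 0.01},
    {"slide": [0.085,-0.111,0],"spin": 0.08,"gripper": 0.01},
    {"slide": [0.11,-0.144,0],"spin": 0.1,"gripper": 0.01},
    {"slide": [0.135,-0.177,0],"spin": 0.13,"gripper": 0.01},
    {"slide": [0.16,-0.209,0],"spin": 0.15,"gripper": 0.01},
    {"slide": [0.185,-0.242,0],"spin": 0.17,"gripper": 0.01}
  ]
}}

```text
time_s: 24.2
ee_pos: [0.5256, -0.0096, 0.3016]
eef_rot: [-3.141, 0.002, 0.076]
force: [0.2, -1.1, -1.0]
grip_width: 0.0234
grip_force: 25.0
```

```bash
python3 -c "
from h import *
go(.6119,.1898,.305,-.051)
"
```

```text
slide [ 0.1011 -0.1922 -0.0035] spin 0.127 yaw 0.076 tilt 0.0016 w 0.0234 f 25.0 t 24.2 q [-0.09  0.36  1.7  -0.    1.09  1.41]
```

Emit:
{"op": "jog_arm", "data": {
  "rows": [
    {"slide": [0.02,-0.038,0],"spin": 0.025,"gripper": 0.01},
    {"slide": [0.04,-0.076,0],"spin": 0.05,"gripper": 0.01},
    {"slide": [0.06,-0.114,0],"spin": 0.075,"gripper": 0.01},
    {"slide": [0.08,-0.15,0],"spin": 0.1,"gripper": 0.01},
    {"slide": [0.094,-0.178,0],"spin": 0.12,"gripper": 0.01},
    {"slide": [0.1,-0.188,0],"spin": 0.126,"gripper": 0.01},
    {"slide": [0.1,-0.188,0],"spin": 0.126,"gripper": 0.01},
    {"slide": [0.1,-0.188,0],"spin": 0.126,"gripper": 0.01}
  ]
}}

```text
time_s: 25.0
ee_pos: [0.6104, 0.183, 0.3021]
eef_rot: [3.141, 0.001, -0.049]
force: [0.3, -0.2, 0.4]
grip_width: 0.0232
grip_force: 25.0
```

```bash
python3 -c "
from h import *
go(.6119,.1898,.2095,-.051)
"
```

```text
slide [ 0.0013 -0.007   0.0926] spin 0.002 yaw -0.049 tilt 0.0015 w 0.0232 f 25.0 t 25.0 q [ 0.23  0.59  1.36 -0.    1.2   1.85]
```

Emit:
{"op": "jog_arm", "data": {
  "rows": [
    {"slide": [0.001,-0.006,0.02],"spin": 0,"gripper": 0.01},
    {"slide": [0.001,-0.006,0.05],"spin": 0,"gripper": 0.01},
    {"slide": [0.001,-0.006,0.075],"spin": 0,"gripper": 0.01},
    {"slide": [0.001,-0.006,0.09],"spin": 0,"gripper": 0.01},
    {"slide": [0.001,-0.006,0.092],"spin": 0,"gripper": 0.01},
    {"slide": [0.001,-0.006,0.092],"spin": 0,"gripper": 0.036},
    {"slide": [0.001,-0.006,0.092],"spin": 0,"gripper": 0.036},
    {"slide": [0.001,-0.006,0.092],"spin": 0,"gripper": 0.036}
  ]
}}

```text
time_s: 25.8
ee_pos: [0.6122, 0.1898, 0.2124]
eef_rot: [-3.141, -0.002, -0.049]
force: [0.2, 0.1, -0.3]
grip_width: 0.0358
grip_force: 0.0
```

Emit:
{"op": "jog_arm", "data": {
  "rows": [
    {"slide": [0,0,-0.02],"spin": 0,"gripper": 0.036},
    {"slide": [0,0,-0.06],"spin": 0,"gripper": 0.036},
    {"slide": [0,0,-0.1],"spin": 0,"gripper": 0.056},
    {"slide": [-0.05,0,-0.12],"spin": 0,"gripper": 0.056},
    {"slide": [-0.1,0,-0.12],"spin": 0,"gripper": 0.056},
    {"slide": [-0.15,0,-0.12],"spin": 0,"gripper": 0.056},
    {"slide": [-0.2,0,-0.12],"spin": 0,"gripper": 0.056},
    {"slide": [-0.2,0,-0.12],"spin": 0,"gripper": 0.056}
  ]
}}

```text
time_s: 26.6
ee_pos: [0.4081, 0.1997, 0.3315]
eef_rot: [3.142, 0.001, -0.047]
force: [0.6, 0.5, 0.4]
grip_width: 0.0562
grip_force: 0.0
```

Emit:
{"op": "jog_arm", "data": {
  "rows": [
    {"slide": [-0.03,0,0],"spin": 0,"gripper": 0.056},
    {"slide": [-0.03,0,0],"spin": 0,"gripper": 0.056},
    {"slide": [-0.03,0,0],"spin": 0,"gripper": 0.056},
    {"slide": [-0.03,0,0],"spin": 0,"gripper": 0.056}
  ]
}}

```text
time_s: 27.0
ee_pos: [0.3831, 0.2012, 0.3315]
eef_rot: [-3.141, -0.001, -0.049]
force: [0.1, 0.1, -1.5]
grip_width: 0.0561
grip_force: 0.0
```

```bash
python3 -c "
from h import *
p,X=cloud('top'); cv2.imwrite('pics/top1.png',p[:,:,::-1])
for n,s,r,a,b in [('tape',(301,236),24,.01,.06),('gauge',(433,219),16,.01,.08)]: print(n,rect(blob(X,s,r,a,b)))
p,X=cloud('scene'); cv2.imwrite('pics/sc1.png',cv2.resize(p[150:350,100:400,::-1],None,fx=2.6,fy=2.6))
"
```

```text
tape (array([ 0.4262, -0.0622]), array([0.0745, 0.0739]), np.float64(0.014))
gauge (array([ 0.4675, -0.3754]), array([0.0385, 0.0324]), np.float64(0.52))
```

View pics/top1.png

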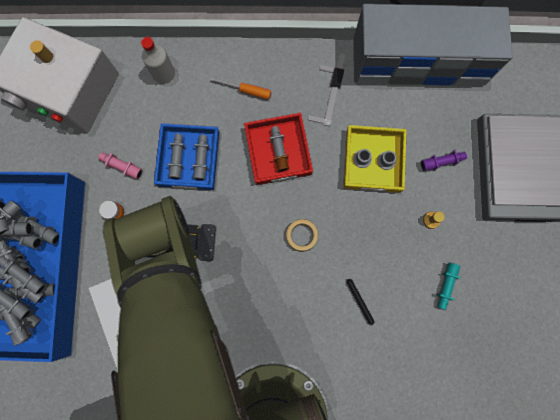

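View pics/sc1.png

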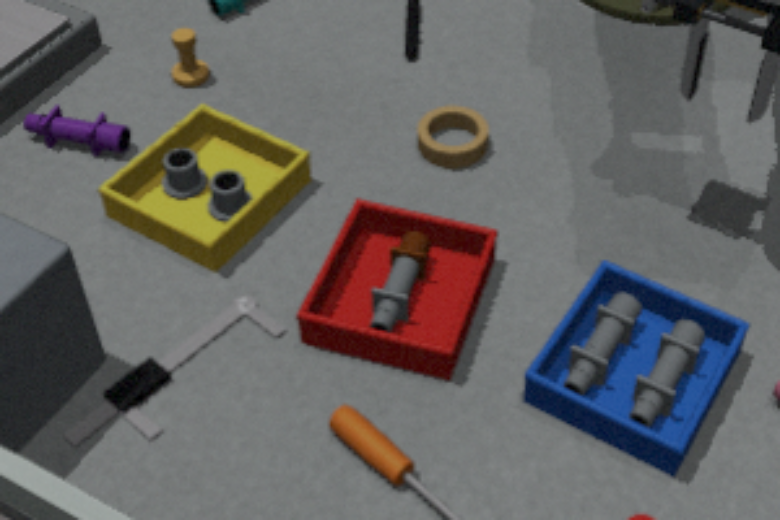

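The top view shows both grey adaptors lying in the blue tray (176/201,156), the reject in the red (279,150) and both plugs upright in the yellow (364/388,158). The scene crop agrees, and the tape and gauge have not moved.

```bash
python3 -c "
from station import workorder
print(workorder.hand_in())"
```

```text
the job is handed in; nothing more can be done
None
```

All five fittings are sorted and the job is handed in: the reject went into the red tray first, then the two grey adaptors into blue and the two plugs into yellow. The final pictures show the adaptors flat, the plugs upright, and the tape and gauge unmoved; the hand-in returned no verdict.

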